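# Make up two rod-building kits from bench stock

## Robot

A 6-joint arm with a two-finger parallel gripper is mounted at the origin on the work surface. World frame = base frame: x ahead of the robot, y to its left, z up, the work surface at z = 0. Lengths are in m, angles in rad, forces in N, time in s.
With the tool pointing down it reaches from about 0.35 to 1 m from the base axis. Payload 7.1 kg.
Tool frame: the origin (TCP) lies between the finger pads; the fingertips stand 25 mm ahead of it and the grasp point (between the pads) lies 6 mm ahead of it (ctrl.tip_extent is the z of the fingertips in the tool frame, in m); z points along the fingers, y is the line along which they close (so a half turn about z gives the same grasp; the last joint's range is limited). The gripper opens to 85 mm and grips with 20 to 120 N. Pads are 22 mm wide; open, the fingers measure 114 mm over their backs; the gripper's body (76 mm by 85 mm) begins 54 mm behind the grasp point. The pads swing forward as they close: fully open they stand 13 mm farther back than shut.
Start: joints at [-1.124, 0.423, 1.63, -0, 1.089, -0.019], TCP at [0.281, -0.558, 0.256] pointing down, gripper open.
Joint ranges: [-3, 3], [-0.9, 2.11], [0.09, 2.58], [-1.31, 4.45], [0.11, 2.69], [-2.54, 2.54]. Speed limits (rad/s): [2.39, 2.39, 3.01, 3.14, 3.14, 3.14].

## Interface

Orientations are given as a unit quaternion [x, y, z, w].
In Python, from station import ctrl gives the robot as it stands. The module is installed in compiled form; this text tells all that it offers.
- The arm moves only by the tool send_rows, never from a script. Its argument "series" is a list of rows, each an object of numbers: "gripper": the opening, from 0 (shut) to 1 (fully open); "dx", "dy", "dz": the shift along the tool's x, y, z scaled (see below); "turn": the turn about the tool's z scaled (see below). A call has 1 to 5 rows; each row shifts and turns the commanded pose from where the row before left it, along the tool's axes as they then stand; what a row does not reach is not made up. The controller multiplies each number of a shift by 100 mm and each number of a turn by 45 degrees. A row lasts 1/10 s, in which the tool goes at most 50 mm and 8.59 degrees, less where a joint would pass 70% of its speed; a pose out of reach is approached as far as the arm can. A call with a number of a shift or a turn outside -1 to 1 is refused whole. A call with a gripper value outside its range is refused whole. The fingers move at their own pace and stop on an object; the grip force is fixed at half the most. Time passes only in rows, so rows that do not move let the fingers close. It gives the time, the measured TCP pose, the force, the opening and the grip force at its end, in the units of the state.
- ctrl.get_obs(): the state, without advancing time (a new reading comes with each control period).
- ctrl.capture(name): name is "side" or "top" or "wrist"; returns a dict with "frame" (384x512x3 uint8, blue, green, red), "z_map" (384x512 float32, m along the optical axis (not along the pixel's ray), 0 where there is no reading), "vertical_fov" (degrees; the focal length in pixels is half the picture's height over the tangent of half this angle, whatever the lens; pixels are square), "cx", "cy" (the principal point, pixels), "D" ([k1, k2, p1, p2, k3] as OpenCV has them; the pictures are not rectified), "rvec" (rotation vector, rad) and "tvec" (3), from world to camera coordinates, as OpenCV has them. Camera axes: x right, y down, z forward; pixel columns grow to the right and rows downward; lengths in m; the calibration is good to about 2 mm. A picture is of the moment at which its call begins.
- ctrl.sign_off(): hands the job in; it is judged then, once.
The state is a dict: "time": time; "qpos": joint angles; "qd": joint speeds; "joint_torque": joint torques, N m; "tool_pos": TCP position; "tcp_rot": TCP orientation; "contact_force": force on the tool from outside, world axes, zero at the start; "ft_torque": the same for the moment, N m; "gripper_width": opening from 0.0 (shut) to 1.0 (fully open); "gripper_force": force on a finger pad.
Only numpy, scipy, OpenCV 4.12 (cv2) and the standard library are available. Lean on these libraries where they do the work, as an engineer would, in place of code of your own. Each camera call takes 0.05 s, during which the arm holds its last target. There are 200 camera calls.

## Task

Make up the two kits: the tall thread spool and the varnish tin go in the small tray, the flat thread spool and the wooden handle blank in the large tray, one thing to a compartment (either one), the spools and the tin standing upright and the blank lying flat on the tray floor. The blank is stuck crosswise under the steel lips of the stock chute: push it back up the chute until it is fully clear of the lips, then lift it out. Leave the tape roll where it is.

Things in the scene. Friction and masses are not known exactly. Their poses are not given: they have to be found in the camera images.
- tall_spool: Tall thread spool, standing: cylinder 36 mm in diameter, 64 mm high, pale wooden end discs and grey thread wound almost flush with them. About 60 g. Origin: centre of its underside, z up. It can be gripped anywhere across its diameter.
- flat_spool: Flat thread spool, standing: same make as the tall one but 48 mm in diameter and only 32 mm high. About 60 g. Origin: centre of its underside, z up.
- tin: Round metal varnish tin with a paper band, standing: 52 mm in diameter up to 54 mm height, then a 46 mm lid rim up to 60 mm. 100 to 200 g. Origin: centre of its underside, z up.
- blank: Squared dark wooden handle blank, a plain bar 26 mm (its x) by 90 mm (its y, long) by 24 mm (its z), 40 to 70 g. Origin: its geometric centre. It starts lying crosswise in the chute (long axis across the chute, along the chute's y), both ends under the steel lips, and stays on the slope by friction wherever it is pushed.
- small_tray: Small grey plastic kit tray, fixed: 160 mm (x) by 82 mm (y), two square compartments 74 by 74 mm side by side along its x, centres at x = -39 and +39 mm, y = 0. Floor 4 mm thick, walls and divider 4 mm thick and 18 mm high over the bench. Origin: centre of its underside, on the bench.
- large_tray: Large grey plastic kit tray, fixed: 172 mm (x) by 118 mm (y), two compartments 80 mm (x) by 110 mm (y) side by side along its x, centres at x = -42 and +42 mm, y = 0. Floor 4 mm thick, walls and divider 4 mm thick and 18 mm high over the bench. The 90 mm blank fits a compartment with its long axis along the tray's y. Origin: centre of its underside, on the bench.
- chute: Stock chute, fixed wooden trough 250 mm (x) by 124 mm (y). Origin: its middle, at bench height. Floor rises towards +x: height over bench = 30 mm + 0.14 x. Walls 28 mm over the floor (top at most 75 mm over the bench); inner width 108 mm above x = +20, narrowing evenly to 72 mm at the open low end x = -125; upper end closed at x = +117 mm. The blank starts near x = -22 mm.
- lip_edge (a point): Point on the chute's floor midway between the upper ends of its two steel lips (chute x = +25 mm, axes as chute). Below it the 2 mm lips, 29 mm above the floor, cover both sides but leave a 56 mm wide slot (y +-28) open for closed fingers to reach down behind the blank. Uphill the trough is open: the blank is clear once its centre is 14 mm or more past this point.
- tape_roll: Roll of paper tape lying flat, 60 mm outside diameter, 40 mm hole, 20 mm high; bystander, to be left alone. Origin: centre of its underside.
Mind the look-alikes: they are no part of the job. There is more than one size of the blank; the job needs the largest.

How it is judged:
On the way:
1. the blank has been pushed up the chute clear of the lips (centre past x = 37 mm in the chute's frame) while still lying in the chute (x of blank in the frame of chute between 0.037 and 0.115 m and y of blank in the frame of chute between -0.05 and 0.05 m and z of blank in the frame of chute below 0.062 m), for 0.1 s.
At the end, for the whole second after the job is handed in: Tall spool and tin upright (0.2 rad) on the small tray's floor, flat spool upright and blank flat on the large tray's floor, one per compartment (undersides below 9 mm, blank centre below 21 mm over the bench), at rest; tape roll within 20 mm of its start ((((x of tall_spool in the frame of small_tray between 0.018 and 0.06 m and y of tall_spool in the frame of small_tray between -0.021 and 0.021 m and z of tall_spool in the frame of small_tray below 0.009 m) and (x of tin in the frame of small_tray between -0.054 and -0.024 m and y of tin in the frame of small_tray between -0.015 and 0.015 m and z of tin in the frame of small_tray below 0.009 m)) or ((x of tall_spool in the frame of small_tray between -0.06 and -0.018 m and y of tall_spool in the frame of small_tray between -0.021 and 0.021 m and z of tall_spool in the frame of small_tray below 0.009 m) and (x of tin in the frame of small_tray between 0.024 and 0.054 m and y of tin in the frame of small_tray between -0.015 and 0.015 m and z of tin in the frame of small_tray below 0.009 m))) and (((x of flat_spool in the frame of large_tray between 0.022 and 0.062 m and y of flat_spool in the frame of large_tray between -0.034 and 0.034 m and z of flat_spool in the frame of large_tray below 0.009 m) and (x of blank in the frame of large_tray between -0.073 and -0.011 m and y of blank in the frame of large_tray between -0.022 and 0.022 m and z of blank in the frame of large_tray below 0.021 m)) or ((x of flat_spool in the frame of large_tray between -0.062 and -0.022 m and y of flat_spool in the frame of large_tray between -0.034 and 0.034 m and z of flat_spool in the frame of large_tray below 0.009 m) and (x of blank in the frame of large_tray between 0.011 and 0.073 m and y of blank in the frame of large_tray between -0.022 and 0.022 m and z of blank in the frame of large_tray below 0.021 m))) and angle between each of tall_spool, flat_spool, tin's own z axis and vertical below 0.2 rad and linear speed of each of tall_spool, flat_spool, tin, blank below 0.02 m/s and distance of tape_roll from where it was at the start of the episode below 0.02 m); the robot touches nothing.
It fails at once if the tape roll is moved more than 30 mm (distance of tape_roll from where it was at the start of the episode above 0.03 m).
It also fails if it takes over 99 s, if anything falls off the work surface, if the arm or the gripper's body presses on something with over 40 N, if the wrist force passes 120 N, or if a joint passes its speed limit or range.

## Working session

There is one attempt and no reset: what is moved stays moved. The work goes in short steps, Python scripts to look and compute and a tool call to move; the robot and the scene stay as the last step left them, time stands still between calls to the robot, and variables do not carry over. Pictures are saved under pics/ and viewed, at most 14 in all, crops included, and the job is handed in when it is done.

Besides the shell and the picture viewer there is one more tool, called after "Call:" as a command line: name --argument value ..., lists and objects as JSON in quotes. send_rows: Moves the arm, as the interface text tells. Shifts and turns lie within -1 to 1; 1 stands for 100 mm of shift or 45 degrees of turn. Its arguments: {"type":"object","properties":{"series":{"type":"array","items":{"type":"object","properties":{"gripper":{"type":"number"},"dx":{"type":"number"},"dy":{"type":"number"},"dz":{"type":"number"},"turn":{"type":"number"}}}}},"required":["series"]}

```bash
mkdir -p pics; cat > h.py <<'E'
from station import ctrl
import numpy as np, cv2
from scipy.spatial.transform import Rotation as Rn
def cap(n):
    c=ctrl.capture(n); h,w=c["frame"].shape[:2]
    f=h/2/np.tan(np.radians(c["vertical_fov"])/2)
    c["K"]=np.array([[f,0,c["cx"]],[0,f,c["cy"]],[0,0,1]]); c["D"]=np.array(c["D"],float)
    c["R"]=cv2.Rodrigues(np.array(c["rvec"],float))[0]; c["t"]=np.array(c["tvec"],float).ravel()
    return c
def rays(c,px):
    u=cv2.undistortPoints(np.array(px,float).reshape(-1,1,2),c["K"],c["D"]).reshape(-1,2)
    return np.c_[u,np.ones(len(u))]
def onplane(c,px,z):
    d=rays(c,px)@c["R"]; o=-c["R"].T@c["t"]
    return o+d*((z-o[2])/d[:,2])[:,None]
def cloud(c):
    h,w=c["z_map"].shape; g=np.stack(np.meshgrid(np.arange(w),np.arange(h)),-1).reshape(-1,2)
    r=rays(c,g)*c["z_map"].reshape(-1,1)
    return ((r-c["t"])@c["R"]).reshape(h,w,3)
def proj(c,P): return cv2.projectPoints(np.array(P,float).reshape(-1,1,3),np.array(c["rvec"],float),c["t"],c["K"],c["D"])[0].reshape(-1,2)
E
python3 - <<'E'
from h import *
for n in("top","side"):
    c=cap(n); cv2.imwrite(f"pics/{n}0.png",cv2.resize(c["frame"],(800,600)) ); print(n,-c["R"].T@c["t"],c["D"])
    np.savez(f"{n}0.npz",**c)
o=ctrl.get_obs();print(o["tool_pos"],o["tcp_rot"],o["time"],ctrl.tip_extent)
E
```

```text
top [0.39800026 0.04543834 1.38269471] [-0.2113177  0.         0.         0.         0.       ]
side [0.21307692 1.0170609  0.82920335] [0.02656753 0.         0.         0.         0.        ]
[ 0.28052613 -0.5579925   0.25560237] [ 9.72999672e-01  2.30805462e-01 -1.41372717e-04 -6.75750206e-04] 0.1 0.025
```

View pics/top0.png

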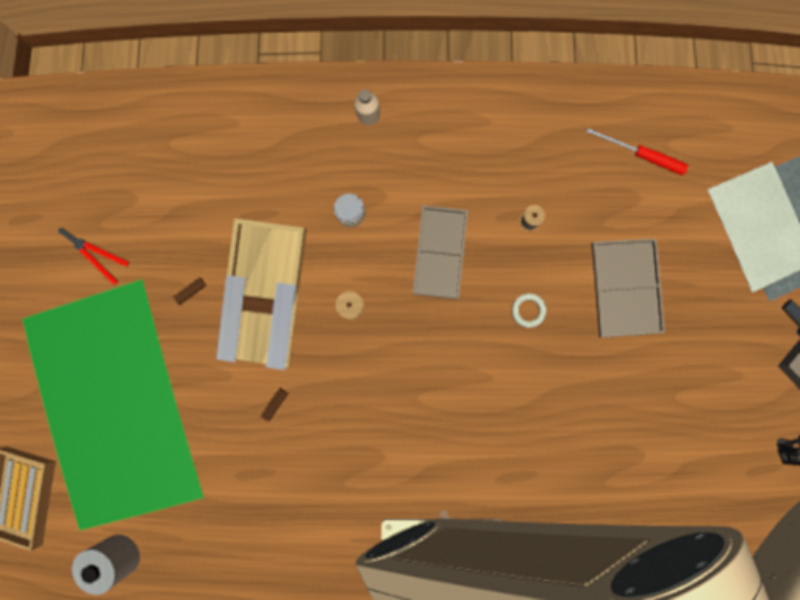

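View pics/side0.png

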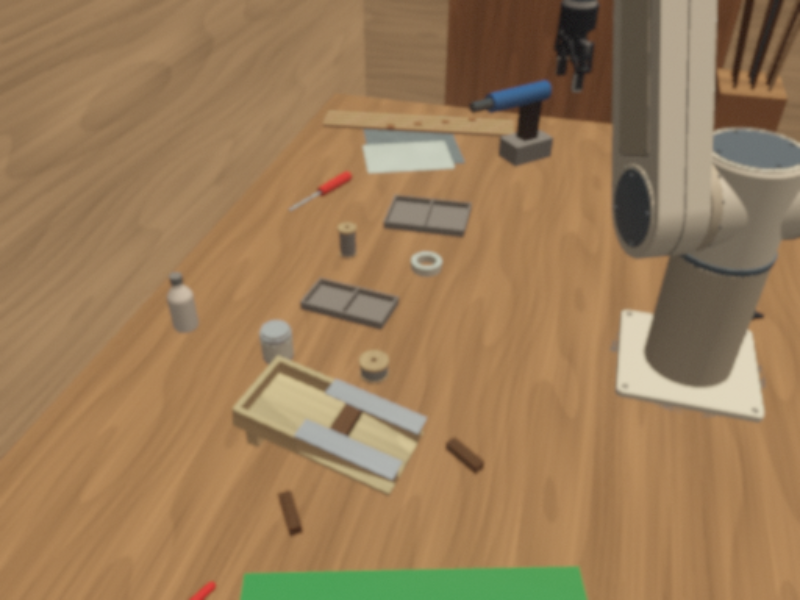

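Top view: tin at (349,209), flat spool at (349,305), tall spool at (533,216), tape at (529,310), small tray around (440,252), large tray around (628,288). The chute is around (262,294), with its high end up in the picture and the blank between the lips at (258,304). Next I'll measure these using depth plus contours.

```bash
cat > m.py <<'E'
from h import *
c=cap("top"); P=cloud(c); s=1/1.5625
z=P[...,2]; print("bench z",np.median(z[200:300,100:200]))
np.save("cl.npy",P)
m=((z>0.009)&(c["z_map"]>0)).astype(np.uint8)
n,l,st,ce=cv2.connectedComponentsWithStats(m)
for name,(u,v) in dict(tin=(349,209),flat=(349,300),tall=(535,214),tape=(514,311),small=(440,252),large=(628,288),chute=(240,290)).items():
    u=int(u*s);v=int(v*s); w=l[v-4:v+5,u-4:u+5]; k=np.bincount(w[w>0]).argmax() if (w>0).any() else 0
    if not k: print(name,"none");continue
    q=P[l==k]; top=np.percentile(q[:,2],95); t=q[q[:,2]>top-0.006]
    (a,b),r=cv2.minEnclosingCircle(t[:,:2].astype(np.float32))
    print(name,st[k],"top",top.round(4),"mean",t[:,:2].mean(0).round(4),"circ",round(a,4),round(b,4),round(r,4),"rect",cv2.minAreaRect(q[:,:2].astype(np.float32)))
E
python3 m.py
```

```text
bench z 0.0005425520331920849
tin [214 124  20  22 328] top 0.0631 mean [0.6566 0.1674] circ 0.6549 0.167 0.0256 rect ((0.6560692191123962, 0.16679561138153076), (0.052202749997377396, 0.04998999834060669), 1.2882647514343262)
flat [215 187  18  17 241] top 0.0354 mean [0.4877 0.1667] circ 0.4875 0.1665 0.024 rect ((0.48771482706069946, 0.16586437821388245), (0.04488253965973854, 0.04565458744764328), 0.26895976066589355)
tall [334 131  15  16 173] top 0.0672 mean [ 0.6431 -0.1561] circ 0.6436 -0.1568 0.0183 rect ((0.6437355279922485, -0.15646491944789886), (0.034004539251327515, 0.03583638370037079), 60.44614028930664)
tape [328 188  21  21 198] top 0.0237 mean [ 0.4809 -0.1507] circ 0.4803 -0.1517 0.029 rect ((0.4797196686267853, -0.15110214054584503), (0.055567461997270584, 0.05649315565824509), 32.633583068847656)
small [264 132  35  60 319] top 0.0211 mean [0.5814 0.0067] circ 0.5832 0.0053 0.0889 rect ((0.5844693183898926, 0.00532165914773941), (0.08204148709774017, 0.16096414625644684), 83.85697174072266)
large [379 152  46  64 444] top 0.0215 mean [ 0.5272 -0.3348] circ 0.5217 -0.335 0.1017 rect ((0.5229285955429077, -0.3359505534172058), (0.17330141365528107, 0.12223345041275024), 3.999936103820801)
chute [ 139  140   57   97 4192] top 0.0687 mean [0.5816 0.3109] circ 0.5639 0.3125 0.0876 rect ((0.5055186748504639, 0.322091668844223), (0.12735579907894135, 0.2492937594652176), 82.54961395263672)
```

```bash
cat > p.py <<'E'
import sys; from h import *
# waypoints x,y,z,phi(deg or nan) on argv; prints rows from the measured pose
o=ctrl.get_obs(); p=np.array(o["tool_pos"]); X=Rn.from_quat(o["tcp_rot"]).as_matrix()
f=np.degrees(np.arctan2(X[1,0],X[0,0]))
print("at",p.round(4),"phi",round(f,2),"t",round(o["time"],1),"w",round(o["gripper_width"],3),"gf",np.round(o["gripper_force"],1),"F",np.round(o["contact_force"],1),"tip",ctrl.tip_extent,"Rz",X[:,2].round(3))
for a in sys.argv[1:]:
    v=[float(k) for k in a.split(",")]; g=np.array(v[:3]); tf=v[3] if len(v)>3 else f
    n=int(max(1,np.ceil(np.linalg.norm(g-p)/0.049),np.ceil(abs(tf-f)/8.5)))
    print("->",v,n,"rows")
    q=p.copy(); df=(tf-f)/n
    for i in range(n):
        d=p+(g-p)*(i+1)/n-q; r=np.radians(f); w=[d[0]*np.cos(r)+d[1]*np.sin(r), d[0]*np.sin(r)-d[1]*np.cos(r), -d[2]]
        u=[round(k*10,2) for k in w]+[round(-df/45,3)]
        q=q+np.array([u[0]*np.cos(r)+u[1]*np.sin(r),u[0]*np.sin(r)-u[1]*np.cos(r),-u[2]])/10; f-=u[3]*45
        print(u)
    p=q
E
python3 p.py 0.6435,-0.1568,0.2 0.6435,-0.1568,0.042
```

```text
at [ 0.2805 -0.5581  0.2557] phi 26.69 t 0.1 w 1.0 gf 0.0 F [-0.3 -0.3  0.1] tip 0.025 Rz [-0.001  0.001 -1.   ]
-> [0.6435, -0.1568, 0.2] 12 rows
[np.float64(0.42), np.float64(-0.16), np.float64(0.05), np.float64(-0.0)]
[np.float64(0.42), np.float64(-0.17), np.float64(0.04), np.float64(-0.0)]
[np.float64(0.42), np.float64(-0.16), np.float64(0.05), np.float64(-0.0)]
[np.float64(0.42), np.float64(-0.16), np.float64(0.05), np.float64(-0.0)]
[np.float64(0.42), np.float64(-0.16), np.float64(0.04), np.float64(-0.0)]
[np.float64(0.42), np.float64(-0.17), np.float64(0.05), np.float64(-0.0)]
[np.float64(0.42), np.float64(-0.16), np.float64(0.05), np.float64(-0.0)]
[np.float64(0.42), np.float64(-0.16), np.float64(0.04), np.float64(-0.0)]
[np.float64(0.42), np.float64(-0.17), np.float64(0.05), np.float64(-0.0)]
[np.float64(0.42), np.float64(-0.16), np.float64(0.04), np.float64(-0.0)]
[np.float64(0.42), np.float64(-0.16), np.float64(0.05), np.float64(-0.0)]
[np.float64(0.42), np.float64(-0.17), np.float64(0.05), np.float64(-0.0)]
-> [0.6435, -0.1568, 0.042] 4 rows
[np.float64(0.0), np.float64(0.0), np.float64(0.39), np.float64(-0.0)]
[np.float64(0.0), np.float64(0.0), np.float64(0.4), np.float64(-0.0)]
[np.float64(0.0), np.float64(0.0), np.float64(0.39), np.float64(-0.0)]
[np.float64(0.0), np.float64(0.0), np.float64(0.4), np.float64(-0.0)]
```

Call:
send_rows --series '[{"dx":0.42,"dy":-0.16,"dz":0.05,"gripper":1},{"dx":0.42,"dy":-0.17,"dz":0.04,"gripper":1},{"dx":0.42,"dy":-0.16,"dz":0.05,"gripper":1},{"dx":0.42,"dy":-0.16,"dz":0.05,"gripper":1},{"dx":0.42,"dy":-0.16,"dz":0.04,"gripper":1}]'

```text
schema error: expected keys gripper, dx, dy, dz, turn
```

Call:
send_rows --series '[{"dx":0.42,"dy":-0.17,"dz":0.05,"gripper":1},{"dx":0.42,"dy":-0.16,"dz":0.05,"gripper":1},{"dx":0.42,"dy":-0.16,"dz":0.04,"gripper":1},{"dx":0.42,"dy":-0.17,"dz":0.05,"gripper":1},{"dx":0.42,"dy":-0.16,"dz":0.04,"gripper":1}]'

```text
schema error: expected keys gripper, dx, dy, dz, turn
```

Call:
send_rows --series '[{"dx":0.42,"dy":-0.16,"dz":0.05,"gripper":1},{"dx":0.42,"dy":-0.17,"dz":0.05,"gripper":1},{"gripper":1},{"gripper":1},{"gripper":1}]'

```text
schema error: expected keys gripper, dx, dy, dz, turn
```

```bash
python3 - <<'E'
from h import *
c=cap("wrist"); cv2.imwrite("pics/w1.png",c["frame"]); P=cloud(c); z=P[...,2]
m=(z>0.055)&(z<0.075)&(c["z_map"]>0.05)&(np.hypot(P[...,0]-.6435,P[...,1]+.157)<.05)
print(m.sum(), cv2.minEnclosingCircle(P[m][:,:2].astype(np.float32)), np.median(z[m]))
E
python3 p.py 0.6435,-0.1568,0.042
```

```text
0 ((0.0, 0.0), 0.0) nan
at [ 0.2806 -0.5581  0.2558] phi 26.69 t 0.2 w 0.999 gf 0.0 F [-0.5 -1.  -0. ] tip 0.025 Rz [-0.     0.001 -1.   ]
-> [0.6435, -0.1568, 0.042] 12 rows
[np.float64(0.42), np.float64(-0.16), np.float64(0.18), np.float64(-0.0)]
[np.float64(0.42), np.float64(-0.17), np.float64(0.18), np.float64(-0.0)]
[np.float64(0.42), np.float64(-0.16), np.float64(0.17), np.float64(-0.0)]
[np.float64(0.42), np.float64(-0.16), np.float64(0.18), np.float64(-0.0)]
[np.float64(0.42), np.float64(-0.16), np.float64(0.18), np.float64(-0.0)]
[np.float64(0.42), np.float64(-0.17), np.float64(0.18), np.float64(-0.0)]
[np.float64(0.42), np.float64(-0.16), np.float64(0.18), np.float64(-0.0)]
[np.float64(0.42), np.float64(-0.16), np.float64(0.18), np.float64(-0.0)]
[np.float64(0.42), np.float64(-0.17), np.float64(0.17), np.float64(-0.0)]
[np.float64(0.42), np.float64(-0.16), np.float64(0.18), np.float64(-0.0)]
[np.float64(0.42), np.float64(-0.16), np.float64(0.18), np.float64(-0.0)]
[np.float64(0.42), np.float64(-0.17), np.float64(0.18), np.float64(-0.0)]
  return _methods._mean(a, axis=axis, dtype=dtype,
  ret = ret.dtype.type(ret / rcount)
```

Call:
send_rows --series '[{"dx":0.42,"dy":-0.16,"dz":0.05,"turn":0,"gripper":1},{"dx":0.42,"dy":-0.17,"dz":0.04,"turn":0,"gripper":1},{"dx":0.42,"dy":-0.16,"dz":0.05,"turn":0,"gripper":1},{"dx":0.42,"dy":-0.16,"dz":0.05,"turn":0,"gripper":1},{"dx":0.42,"dy":-0.16,"dz":0.04,"turn":0,"gripper":1}]'

```text
time: 0.7
tool_pos: [0.4328, -0.3902, 0.233]
tcp_rot: [0.973, 0.231, -0.0, -0.0]
contact_force: [0.1, -0.6, 0.1]
gripper_width: 0.998
gripper_force: 0.0
```

Call:
send_rows --series '[{"dx":0.42,"dy":-0.17,"dz":0.05,"turn":0,"gripper":1},{"dx":0.42,"dy":-0.16,"dz":0.05,"turn":0,"gripper":1},{"dx":0.42,"dy":-0.16,"dz":0.04,"turn":0,"gripper":1},{"dx":0.42,"dy":-0.17,"dz":0.05,"turn":0,"gripper":1},{"dx":0.42,"dy":-0.16,"dz":0.04,"turn":0,"gripper":1}]'

```text
time: 1.2
tool_pos: [0.5836, -0.2224, 0.21]
tcp_rot: [0.973, 0.231, -0.0, -0.0]
contact_force: [0.5, -0.9, -0.0]
gripper_width: 1.0
gripper_force: 0.0
```

Call:
send_rows --series '[{"dx":0.42,"dy":-0.16,"dz":0.05,"turn":0,"gripper":1},{"dx":0.42,"dy":-0.17,"dz":0.05,"turn":0,"gripper":1},{"dx":0,"dy":0,"dz":0,"turn":0,"gripper":1},{"dx":0,"dy":0,"dz":0,"turn":0,"gripper":1},{"dx":0,"dy":0,"dz":0,"turn":0,"gripper":1}]'

```text
time: 1.7
tool_pos: [0.6422, -0.1575, 0.2001]
tcp_rot: [0.973, 0.231, -0.0, -0.0]
contact_force: [-0.3, 0.1, -0.3]
gripper_width: 0.999
gripper_force: 0.0
```

```bash
sed -i 's/u=\[round(k\*10,2) for k in w\]+\[round(-df\/45,3)\]/u=[round(float(k)*10,2) for k in w]+[round(float(-df)\/45,3)]/' p.py; python3 - <<'E'
from h import *
c=cap("wrist"); cv2.imwrite("pics/w1.png",c["frame"]); P=cloud(c); z=P[...,2]
m=(z>0.05)&(z<0.08)&(c["z_map"]>0.05)&(np.hypot(P[...,0]-.6435,P[...,1]+.157)<.06)
print(m.sum())
if m.any(): print(cv2.minEnclosingCircle(P[m][:,:2].astype(np.float32)), np.median(z[m]))
E
python3 p.py 0.6435,-0.1568,0.042
```

```text
1009
((0.6443406343460083, -0.15637126564979553), 0.01810283772647381) 0.0643792396715768
at [ 0.6422 -0.1579  0.2003] phi 26.62 t 1.8 w 1.0 gf 0.0 F [ 0.6  0.4 -0.4] tip 0.025 Rz [-0.001 -0.    -1.   ]
-> [0.6435, -0.1568, 0.042] 4 rows
[0.0, -0.0, 0.4, -0.0]
[0.01, -0.0, 0.39, -0.0]
[0.0, -0.0, 0.4, -0.0]
[0.01, -0.0, 0.39, -0.0]
```

Call:
send_rows --series '[{"dx":0.01,"dy":0,"dz":0.4,"turn":0,"gripper":1},{"dx":0.01,"dy":0,"dz":0.4,"turn":0,"gripper":1},{"dx":0,"dy":0,"dz":0.4,"turn":0,"gripper":1},{"dx":0,"dy":0,"dz":0.3,"turn":0,"gripper":1},{"dx":0,"dy":0,"dz":0,"turn":0,"gripper":0}]'

```text
time: 2.25
tool_pos: [0.6409, -0.1566, 0.0462]
tcp_rot: [0.973, 0.23, -0.004, -0.002]
contact_force: [-0.2, -0.3, -0.9]
gripper_width: 0.856
gripper_force: 0.0
```

Call:
send_rows --series '[{"dx":0,"dy":0,"dz":0,"turn":0,"gripper":0},{"dx":0,"dy":0,"dz":0,"turn":0,"gripper":0},{"dx":0,"dy":0,"dz":0,"turn":0,"gripper":0},{"dx":0,"dy":0,"dz":0,"turn":0,"gripper":0},{"dx":0,"dy":0,"dz":0,"turn":0,"gripper":0}]'

```text
time: 2.75
tool_pos: [0.6463, -0.1567, 0.053]
tcp_rot: [0.973, 0.231, 0.002, 0.001]
contact_force: [-1.2, -2.0, 6.5]
gripper_width: 0.395
gripper_force: 58.8
```

Call:
send_rows --series '[{"dx":0,"dy":0,"dz":-0.2,"turn":0,"gripper":0},{"dx":0,"dy":0,"dz":-0.4,"turn":0,"gripper":0},{"dx":0,"dy":0,"dz":-0.4,"turn":0,"gripper":0},{"dx":0,"dy":0,"dz":0,"turn":0,"gripper":0},{"dx":0,"dy":0,"dz":0,"turn":0,"gripper":0}]'

```text
time: 3.25
tool_pos: [0.6457, -0.1562, 0.1527]
tcp_rot: [0.973, 0.231, 0.002, 0.001]
contact_force: [0.2, -0.3, -0.7]
gripper_width: 0.392
gripper_force: 59.5
```

```bash
python3 p.py 0.5457,0.0095,0.15 0.5457,0.0095,0.055
```

```text
at [ 0.6457 -0.1562  0.1527] phi 26.69 t 3.2 w 0.392 gf 59.5 F [ 0.2 -0.3 -0.7] tip 0.025 Rz [ 0.004 -0.001 -1.   ]
-> [0.5457, 0.0095, 0.15] 4 rows
[-0.04, -0.48, 0.01, -0.0]
[-0.03, -0.48, 0.0, -0.0]
[-0.04, -0.49, 0.01, -0.0]
[-0.04, -0.48, 0.01, -0.0]
-> [0.5457, 0.0095, 0.055] 2 rows
[0.0, 0.0, 0.47, -0.0]
[0.0, 0.0, 0.48, -0.0]
```

Call:
send_rows --series '[{"dx":-0.04,"dy":-0.4,"dz":0,"turn":0,"gripper":0},{"dx":-0.03,"dy":-0.48,"dz":0,"turn":0,"gripper":0},{"dx":-0.04,"dy":-0.48,"dz":0,"turn":0,"gripper":0},{"dx":-0.04,"dy":-0.48,"dz":0,"turn":0,"gripper":0},{"dx":0,"dy":-0.09,"dz":0,"turn":0,"gripper":0}]'

```text
time: 3.75
tool_pos: [0.5401, 0.0129, 0.1487]
tcp_rot: [0.973, 0.232, -0.003, -0.001]
contact_force: [-0.4, -0.2, -0.4]
gripper_width: 0.388
gripper_force: 59.7
```

Call:
send_rows --series '[{"dx":0,"dy":0,"dz":0.3,"turn":0,"gripper":0},{"dx":0,"dy":0,"dz":0.3,"turn":0,"gripper":0},{"dx":0,"dy":0,"dz":0.2,"turn":0,"gripper":0},{"dx":0,"dy":0,"dz":0.1,"turn":0,"gripper":0},{"dx":0,"dy":0,"dz":0,"turn":0,"gripper":0}]'

```text
time: 4.25
tool_pos: [0.5437, 0.0095, 0.0588]
tcp_rot: [0.973, 0.231, -0.002, -0.0]
contact_force: [-0.2, -0.6, 0.8]
gripper_width: 0.39
gripper_force: 60.2
```

```bash
python3 p.py 0.5457,0.0095,0.058;python3 - <<'E'
from h import *
c=cap("side"); p=proj(c,[0.55,0.01,0.03])[0].astype(int); u,v=p
cv2.imwrite("pics/s1.png",cv2.resize(c["frame"][v-70:v+50,u-80:u+80],None,fx=4,fy=4))
E
```

```text
at [0.5437 0.0095 0.0588] phi 26.68 t 4.2 w 0.39 gf 60.2 F [-0.2 -0.6  0.8] tip 0.025 Rz [-0.003 -0.    -1.   ]
-> [0.5457, 0.0095, 0.058] 1 rows
[0.02, 0.01, 0.01, -0.0]
```

View pics/s1.png

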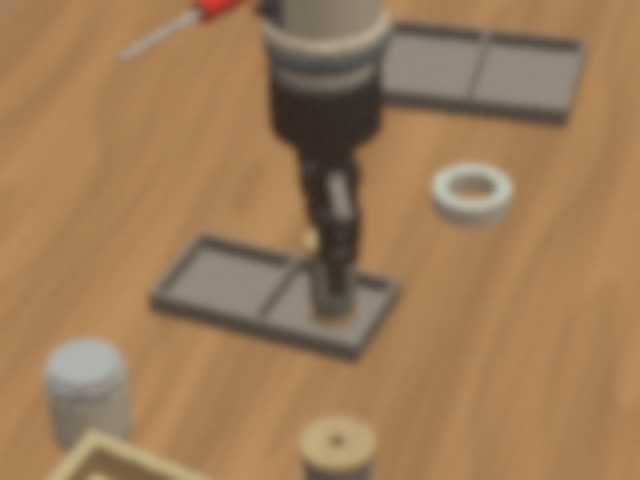

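The side crop shows the spool over the middle of the -x compartment at (333,300), almost down. Release it and go to the tin.

Call:
send_rows --series '[{"dx":0,"dy":0,"dz":0.01,"turn":0,"gripper":0},{"dx":0,"dy":0,"dz":0,"turn":0,"gripper":0.7},{"dx":0,"dy":0,"dz":0,"turn":0,"gripper":0.7},{"dx":0,"dy":0,"dz":0,"turn":0,"gripper":0.7},{"dx":0,"dy":0,"dz":-0.2,"turn":0,"gripper":0.7}]'

```text
time: 4.8
tool_pos: [0.5432, 0.0097, 0.0781]
tcp_rot: [0.973, 0.231, -0.002, -0.0]
contact_force: [0.1, 0.3, 0.2]
gripper_width: 0.704
gripper_force: 0.0
```

Call:
send_rows --series '[{"dx":0,"dy":0,"dz":-0.4,"turn":0,"gripper":0.7},{"dx":0,"dy":0,"dz":-0.4,"turn":0,"gripper":1},{"dx":0,"dy":0,"dz":0,"turn":0,"gripper":1},{"dx":0,"dy":0,"dz":0,"turn":0,"gripper":1},{"dx":0,"dy":0,"dz":0,"turn":0,"gripper":1}]'

```text
time: 5.3
tool_pos: [0.5439, 0.0097, 0.1586]
tcp_rot: [0.973, 0.231, -0.001, -0.0]
contact_force: [0.1, -0.2, -0.8]
gripper_width: 1.001
gripper_force: 0.0
```

```bash
python3 p.py 0.6555,0.167,0.16 0.6555,0.167,0.048
```

```text
at [0.5439 0.0097 0.1586] phi 26.69 t 5.3 w 1.001 gf 0.0 F [ 0.1 -0.2 -0.8] tip 0.025 Rz [-0.001  0.    -1.   ]
-> [0.6555, 0.167, 0.16] 4 rows
[0.43, -0.23, -0.0, -0.0]
[0.42, -0.22, -0.01, -0.0]
[0.43, -0.23, -0.0, -0.0]
[0.42, -0.22, -0.0, -0.0]
-> [0.6555, 0.167, 0.048] 3 rows
[0.0, -0.0, 0.37, -0.0]
[0.0, -0.0, 0.37, -0.0]
[0.0, -0.0, 0.38, -0.0]
```

Call:
send_rows --series '[{"dx":0.43,"dy":-0.23,"dz":0,"turn":0,"gripper":1},{"dx":0.42,"dy":-0.22,"dz":0,"turn":0,"gripper":1},{"dx":0.43,"dy":-0.23,"dz":0,"turn":0,"gripper":1},{"dx":0.42,"dy":-0.22,"dz":0,"turn":0,"gripper":1},{"dx":0,"dy":0,"dz":0,"turn":0,"gripper":1}]'

```text
time: 5.8
tool_pos: [0.6584, 0.1711, 0.1575]
tcp_rot: [0.973, 0.233, 0.001, -0.0]
contact_force: [-0.2, -0.5, 0.5]
gripper_width: 1.0
gripper_force: 0.0
```

Call:
send_rows --series '[{"dx":0,"dy":0,"dz":0.4,"turn":0,"gripper":1},{"dx":0,"dy":0,"dz":0.4,"turn":0,"gripper":1},{"dx":0,"dy":0,"dz":0.3,"turn":0,"gripper":1},{"dx":0,"dy":0,"dz":0,"turn":0,"gripper":1},{"dx":0,"dy":0,"dz":0,"turn":0,"gripper":0}]'

```text
time: 6.3
tool_pos: [0.6552, 0.166, 0.0481]
tcp_rot: [0.973, 0.231, -0.002, 0.0]
contact_force: [0.6, -0.5, 0.1]
gripper_width: 0.856
gripper_force: 0.0
```

Call:
send_rows --series '[{"dx":0,"dy":0,"dz":0,"turn":0,"gripper":0},{"dx":0,"dy":0,"dz":0,"turn":0,"gripper":0},{"dx":0,"dy":0,"dz":0,"turn":0,"gripper":0},{"dx":0,"dy":0,"dz":0,"turn":0,"gripper":0},{"dx":0,"dy":0,"dz":0,"turn":0,"gripper":0}]'

```text
time: 6.8
tool_pos: [0.6576, 0.1668, 0.0516]
tcp_rot: [0.973, 0.231, 0.002, -0.0]
contact_force: [-1.3, -0.5, 7.2]
gripper_width: 0.586
gripper_force: 62.9
```

Call:
send_rows --series '[{"dx":0,"dy":0,"dz":-0.2,"turn":0,"gripper":0},{"dx":0,"dy":0,"dz":-0.4,"turn":0,"gripper":0},{"dx":0,"dy":0,"dz":-0.4,"turn":0,"gripper":0},{"dx":0,"dy":0,"dz":0,"turn":0,"gripper":0},{"dx":0,"dy":0,"dz":0,"turn":0,"gripper":0}]'

```text
time: 7.3
tool_pos: [0.6567, 0.1665, 0.1509]
tcp_rot: [0.973, 0.231, 0.001, 0.0]
contact_force: [-1.0, 0.3, -3.7]
gripper_width: 0.591
gripper_force: 62.8
```

```bash
python3 p.py 0.6233,0.0011,0.15
```

```text
at [0.6567 0.1665 0.1509] phi 26.69 t 7.3 w 0.591 gf 62.8 F [-1.   0.3 -3.7] tip 0.025 Rz [ 0.003  0.001 -1.   ]
-> [0.6233, 0.0011, 0.15] 4 rows
[-0.26, 0.33, 0.0, -0.0]
[-0.26, 0.33, 0.0, -0.0]
[-0.26, 0.34, 0.01, -0.0]
[-0.26, 0.33, -0.0, -0.0]
```

Call:
send_rows --series '[{"dx":-0.26,"dy":0.33,"dz":0,"turn":0,"gripper":0},{"dx":-0.26,"dy":0.33,"dz":0,"turn":0,"gripper":0},{"dx":-0.26,"dy":0.34,"dz":0,"turn":0,"gripper":0},{"dx":-0.26,"dy":0.33,"dz":0,"turn":0,"gripper":0},{"dx":0,"dy":0,"dz":0,"turn":0,"gripper":0}]'

```text
time: 7.8
tool_pos: [0.6204, -0.0034, 0.1474]
tcp_rot: [0.973, 0.229, -0.002, -0.0]
contact_force: [-0.4, -0.2, -2.0]
gripper_width: 0.592
gripper_force: 63.0
```

Call:
send_rows --series '[{"dx":0,"dy":0,"dz":0.3,"turn":0,"gripper":0},{"dx":0,"dy":0,"dz":0.3,"turn":0,"gripper":0},{"dx":0,"dy":0,"dz":0.2,"turn":0,"gripper":0},{"dx":0,"dy":0,"dz":0.13,"turn":0,"gripper":0},{"dx":0,"dy":0,"dz":0,"turn":0,"gripper":0}]'

```text
time: 8.3
tool_pos: [0.6222, 0.0014, 0.0548]
tcp_rot: [0.973, 0.231, -0.001, -0.0]
contact_force: [-0.6, 0.2, -1.6]
gripper_width: 0.59
gripper_force: 67.7
```

```bash
python3 p.py 0.6233,0.0011,0.0565
```

```text
at [0.6222 0.0014 0.0548] phi 26.71 t 8.3 w 0.59 gf 67.7 F [-0.6  0.2 -1.6] tip 0.025 Rz [-0.002  0.    -1.   ]
-> [0.6233, 0.0011, 0.0565] 1 rows
[0.01, 0.01, -0.02, -0.0]
```

Call:
send_rows --series '[{"dx":0,"dy":0,"dz":0.01,"turn":0,"gripper":0},{"dx":0,"dy":0,"dz":0,"turn":0,"gripper":0.85},{"dx":0,"dy":0,"dz":0,"turn":0,"gripper":0.85},{"dx":0,"dy":0,"dz":0,"turn":0,"gripper":0.85},{"dx":0,"dy":0,"dz":-0.2,"turn":0,"gripper":0.85}]'

```text
time: 8.8
tool_pos: [0.6213, 0.001, 0.0736]
tcp_rot: [0.973, 0.231, -0.002, -0.001]
contact_force: [0.2, 1.0, 0.0]
gripper_width: 0.85
gripper_force: 0.0
```

Call:
send_rows --series '[{"dx":0,"dy":0,"dz":-0.4,"turn":0,"gripper":0.85},{"dx":0,"dy":0,"dz":-0.4,"turn":0,"gripper":1},{"dx":0,"dy":0,"dz":0,"turn":0,"gripper":1},{"dx":0,"dy":0,"dz":0,"turn":0,"gripper":1},{"dx":0,"dy":0,"dz":0,"turn":0,"gripper":1}]'

```text
time: 9.3
tool_pos: [0.6223, 0.0009, 0.1546]
tcp_rot: [0.973, 0.231, -0.001, -0.0]
contact_force: [-0.4, 0.5, 0.4]
gripper_width: 0.998
gripper_force: 0.0
```

```bash
python3 p.py 0.4877,0.1667,0.15,4
```

```text
at [0.6223 0.0009 0.1546] phi 26.69 t 9.3 w 0.998 gf 0.0 F [-0.4  0.5  0.4] tip 0.025 Rz [-0.001  0.    -1.   ]
-> [0.4877, 0.1667, 0.15, 4.0] 5 rows
[-0.09, -0.42, 0.01, 0.101]
[-0.13, -0.41, 0.01, 0.101]
[-0.15, -0.39, 0.01, 0.101]
[-0.19, -0.39, 0.01, 0.101]
[-0.22, -0.36, 0.01, 0.101]
```

Call:
send_rows --series '[{"dx":-0.09,"dy":-0.42,"dz":0.01,"turn":0.1,"gripper":1},{"dx":-0.13,"dy":-0.41,"dz":0.01,"turn":0.1,"gripper":1},{"dx":-0.15,"dy":-0.39,"dz":0.01,"turn":0.1,"gripper":1},{"dx":-0.19,"dy":-0.39,"dz":0.01,"turn":0.1,"gripper":1},{"dx":-0.22,"dy":-0.36,"dz":0.01,"turn":0.1,"gripper":1}]'

```text
time: 9.8
tool_pos: [0.4857, 0.1667, 0.1489]
tcp_rot: [0.999, 0.035, -0.001, 0.0]
contact_force: [0.8, 0.6, -0.5]
gripper_width: 1.001
gripper_force: 0.0
```

Call:
send_rows --series '[{"dx":0,"dy":0,"dz":0,"turn":0,"gripper":1},{"dx":0,"dy":0,"dz":0,"turn":0,"gripper":1},{"dx":0,"dy":0,"dz":0,"turn":0,"gripper":1}]'

```text
time: 10.1
tool_pos: [0.4882, 0.1655, 0.1498]
tcp_rot: [0.999, 0.037, -0.0, 0.0]
contact_force: [1.1, -0.6, -0.7]
gripper_width: 1.0
gripper_force: 0.0
```

```bash
python3 p.py 0.4877,0.1667,0.03
```

```text
at [0.4882 0.1655 0.1498] phi 4.21 t 10.1 w 1.0 gf 0.0 F [ 1.1 -0.6 -0.7] tip 0.025 Rz [-0.001 -0.    -1.   ]
-> [0.4877, 0.1667, 0.03] 3 rows
[-0.0, -0.0, 0.4, -0.0]
[-0.0, -0.01, 0.4, -0.0]
[-0.0, -0.0, 0.4, -0.0]
```

Call:
send_rows --series '[{"dx":0,"dy":0,"dz":0.4,"turn":0,"gripper":1},{"dx":0,"dy":-0.01,"dz":0.4,"turn":0,"gripper":1},{"dx":0,"dy":0,"dz":0.38,"turn":0,"gripper":1},{"dx":0,"dy":0,"dz":0,"turn":0,"gripper":1},{"dx":0,"dy":0,"dz":0,"turn":0,"gripper":0}]'

```text
time: 10.6
tool_pos: [0.488, 0.1661, 0.032]
tcp_rot: [0.999, 0.036, -0.001, 0.0]
contact_force: [0.5, 0.4, 0.7]
gripper_width: 0.86
gripper_force: 0.0
```

Call:
send_rows --series '[{"dx":0,"dy":0,"dz":0,"turn":0,"gripper":0},{"dx":0,"dy":0,"dz":0,"turn":0,"gripper":0},{"dx":0,"dy":0,"dz":0,"turn":0,"gripper":0},{"dx":0,"dy":0,"dz":0,"turn":0,"gripper":0},{"dx":0,"dy":0,"dz":0,"turn":0,"gripper":0}]'

```text
time: 11.1
tool_pos: [0.4894, 0.1671, 0.0348]
tcp_rot: [0.999, 0.037, 0.002, -0.0]
contact_force: [0.6, -3.2, 5.7]
gripper_width: 0.528
gripper_force: 60.2
```

Call:
send_rows --series '[{"dx":0,"dy":0,"dz":-0.2,"turn":0,"gripper":0},{"dx":0,"dy":0,"dz":-0.4,"turn":0,"gripper":0},{"dx":0,"dy":0,"dz":-0.4,"turn":0,"gripper":0},{"dx":0,"dy":0,"dz":0,"turn":0,"gripper":0},{"dx":0,"dy":0,"dz":0,"turn":0,"gripper":0}]'

```text
time: 11.6
tool_pos: [0.4889, 0.1673, 0.1348]
tcp_rot: [0.999, 0.037, 0.002, -0.001]
contact_force: [-0.9, 0.0, -1.1]
gripper_width: 0.528
gripper_force: 61.3
```

```bash
python3 - <<'E'
import numpy as np
a=np.radians(4);print(np.array([.523,-.336])+np.outer([-.042,.042],[np.cos(a),np.sin(a)]))
E
python3 p.py 0.565,-0.333,0.15
```

```text
[[ 0.48110231 -0.33892977]
 [ 0.56489769 -0.33307023]]
at [0.4889 0.1673 0.1348] phi 4.2 t 11.6 w 0.528 gf 61.3 F [-0.9  0.  -1.1] tip 0.025 Rz [ 0.005  0.002 -1.   ]
-> [0.565, -0.333, 0.15] 11 rows
[0.04, 0.46, -0.01, -0.0]
[0.03, 0.46, -0.02, -0.0]
[0.04, 0.46, -0.01, -0.0]
[0.03, 0.45, -0.02, -0.0]
[0.04, 0.46, -0.01, -0.0]
[0.03, 0.46, -0.01, -0.0]
[0.04, 0.46, -0.02, -0.0]
[0.04, 0.46, -0.01, -0.0]
[0.03, 0.46, -0.01, -0.0]
[0.04, 0.46, -0.02, -0.0]
[0.03, 0.46, -0.01, -0.0]
```

Call:
send_rows --series '[{"dx":0.04,"dy":0.3,"dz":-0.03,"turn":0,"gripper":0},{"dx":0.04,"dy":0.46,"dz":-0.02,"turn":0,"gripper":0},{"dx":0.03,"dy":0.46,"dz":-0.02,"turn":0,"gripper":0},{"dx":0.04,"dy":0.46,"dz":-0.02,"turn":0,"gripper":0},{"dx":0.03,"dy":0.46,"dz":-0.02,"turn":0,"gripper":0}]'

```text
time: 12.1
tool_pos: [0.5207, -0.0468, 0.1427]
tcp_rot: [0.999, 0.037, -0.001, -0.0]
contact_force: [0.8, 0.3, -1.3]
gripper_width: 0.525
gripper_force: 61.4
```

Call:
send_rows --series '[{"dx":0.04,"dy":0.46,"dz":-0.02,"turn":0,"gripper":0},{"dx":0.03,"dy":0.46,"dz":-0.02,"turn":0,"gripper":0},{"dx":0.04,"dy":0.46,"dz":0,"turn":0,"gripper":0},{"dx":0.03,"dy":0.46,"dz":0,"turn":0,"gripper":0},{"dx":0.04,"dy":0.46,"dz":0,"turn":0,"gripper":0}]'

```text
time: 12.6
tool_pos: [0.5552, -0.2749, 0.1463]
tcp_rot: [0.999, 0.036, -0.001, -0.0]
contact_force: [0.7, 0.6, -0.4]
gripper_width: 0.524
gripper_force: 61.4
```

Call:
send_rows --series '[{"dx":0.03,"dy":0.46,"dz":0,"turn":0,"gripper":0},{"dx":0,"dy":0.16,"dz":0,"turn":0,"gripper":0},{"dx":0,"dy":0,"dz":0,"turn":0,"gripper":0},{"dx":0,"dy":0,"dz":0,"turn":0,"gripper":0}]'

```text
time: 13.0
tool_pos: [0.5627, -0.3339, 0.1462]
tcp_rot: [0.999, 0.036, -0.001, -0.001]
contact_force: [0.1, -0.3, -0.2]
gripper_width: 0.527
gripper_force: 61.4
```

```bash
python3 p.py 0.565,-0.333,0.041
```

```text
at [ 0.5627 -0.3339  0.1462] phi 4.16 t 13.0 w 0.527 gf 61.4 F [ 0.1 -0.3 -0.2] tip 0.025 Rz [-0.002  0.002 -1.   ]
-> [0.565, -0.333, 0.041] 3 rows
[0.01, -0.0, 0.35, -0.0]
[0.01, -0.0, 0.35, -0.0]
[0.0, -0.01, 0.35, -0.0]
```

Call:
send_rows --series '[{"dx":0.01,"dy":0,"dz":0.35,"turn":0,"gripper":0},{"dx":0.01,"dy":0,"dz":0.35,"turn":0,"gripper":0},{"dx":0,"dy":0,"dz":0.25,"turn":0,"gripper":0},{"dx":0,"dy":0,"dz":0.11,"turn":0,"gripper":0},{"dx":0,"dy":0,"dz":0,"turn":0,"gripper":0}]'

```text
time: 13.5
tool_pos: [0.5648, -0.3322, 0.0401]
tcp_rot: [0.999, 0.037, -0.001, -0.001]
contact_force: [0.3, 0.7, -0.0]
gripper_width: 0.529
gripper_force: 65.7
```

Call:
send_rows --series '[{"dx":0,"dy":0,"dz":0.01,"turn":0,"gripper":0},{"dx":0,"dy":0,"dz":0,"turn":0,"gripper":0.8},{"dx":0,"dy":0,"dz":0,"turn":0,"gripper":0.8},{"dx":0,"dy":0,"dz":0,"turn":0,"gripper":0.8},{"dx":0,"dy":0,"dz":-0.2,"turn":0,"gripper":0.8}]'

```text
time: 14.0
tool_pos: [0.5641, -0.3338, 0.0585]
tcp_rot: [0.999, 0.036, -0.002, -0.001]
contact_force: [-0.6, 0.1, 0.1]
gripper_width: 0.799
gripper_force: 0.0
```

Call:
send_rows --series '[{"dx":0,"dy":0,"dz":-0.4,"turn":0,"gripper":0.8},{"dx":0,"dy":0,"dz":-0.4,"turn":0,"gripper":0},{"dx":0,"dy":0,"dz":-0.4,"turn":0,"gripper":0},{"dx":0,"dy":0,"dz":0,"turn":0,"gripper":0},{"dx":0,"dy":0,"dz":0,"turn":0,"gripper":0}]'

```text
time: 14.5
tool_pos: [0.5661, -0.3351, 0.1819]
tcp_rot: [0.999, 0.036, 0.001, 0.001]
contact_force: [-0.4, 0.9, 0.3]
gripper_width: 0.118
gripper_force: 0.0
```

```bash
python3 - <<'E'
from h import *
P=np.load("cl.npy"); c=cap("top"); f=c["frame"].astype(int)
Q=cloud(c)
# chute: wall/lip region rectangle from first cloud, several height cuts
for lo in (.009,.02,.03):
    z=P[...,2]; m=(z>lo)&(z<.09)&(abs(P[...,0]-.5)<.16)&(abs(P[...,1]-.32)<.09)
    n,l,st,_=cv2.connectedComponentsWithStats(m.astype(np.uint8)); k=1+st[1:,4].argmax()
    print(lo,cv2.minAreaRect(P[l==k][:,:2].astype(np.float32)))
hsv=cv2.cvtColor(c["frame"],cv2.COLOR_BGR2HSV)
# lips: grey; blank: dark brown in chute
R=(abs(P[...,0]-.5)<.14)&(abs(P[...,1]-.32)<.07)
print("grey",np.sum(R&(hsv[...,1]<50)))
for nm,mm in(("lip",R&(hsv[...,1]<50)),("blank",R&(hsv[...,2]<110)&(hsv[...,1]>90))):
    n,l,st,ce=cv2.connectedComponentsWithStats(mm.astype(np.uint8))
    for k in range(1,n):
        if st[k,4]>40: print(nm,st[k],ce[k].round(1),"pts",P[l==k].mean(0).round(4),cv2.minAreaRect(P[l==k][:,:2].astype(np.float32)))
cv2.imwrite("pics/t2.png",cv2.resize(c["frame"][110:250,120:440],(800,350)))
# tape, flat, tall, tin now
z=Q[...,2]
for nm,x,y,zl in(("tin",.622,.001,.045),("tall",.545,.0095,.045),("flat",.565,-.333,.028),("tape",.48,-.151,.012)):
    m=(z>zl)&(np.hypot(Q[...,0]-x,Q[...,1]-y)<.045)
    print(nm,m.sum(),cv2.minEnclosingCircle(Q[m][:,:2].astype(np.float32)) if m.any() else 0)
E
python3 p.py
```

```text
0.009 ((0.5055186748504639, 0.322091668844223), (0.12735579907894135, 0.2492937594652176), 82.54961395263672)
0.02 ((0.5055820345878601, 0.32211175560951233), (0.1271953284740448, 0.24929536879062653), 82.49403381347656)
0.03 ((0.5055820345878601, 0.32211175560951233), (0.1271953284740448, 0.24929536879062653), 82.49403381347656)
grey 1278
lip [141 176  16  56 607] [147.9 201.9] pts [0.466  0.3711 0.0535] ((0.4629431962966919, 0.3721045255661011), (0.03472999110817909, 0.15086214244365692), 82.91627502441406)
lip [171 181  19  55 671] [179.3 207.8] pts [0.4506 0.2836 0.052 ] ((0.45092371106147766, 0.2866958975791931), (0.04057483747601509, 0.14957760274410248), 82.56764221191406)
blank [155 190  20  10 153] [164.6 194.4] pts [0.4871 0.3255 0.0502] ((0.4874892234802246, 0.3256836235523224), (0.051957711577415466, 0.022969499230384827), 83.6705322265625)
tin 291 ((0.6208116412162781, 0.002235748805105686), 0.02611244097352028)
tall 143 ((0.5414201021194458, 0.009074661880731583), 0.017925849184393883)
flat 1881 ((0.5650044679641724, -0.332980215549469), 0.04505978897213936)
tape 192 ((0.48096758127212524, -0.15151968598365784), 0.029185019433498383)
at [ 0.5653 -0.3346  0.1804] phi 4.18 t 14.6 w 0.029 gf 0.0 F [ 0.2  0.2 -0.7] tip 0.025 Rz [ 0. -0. -1.]
```

View pics/t2.png

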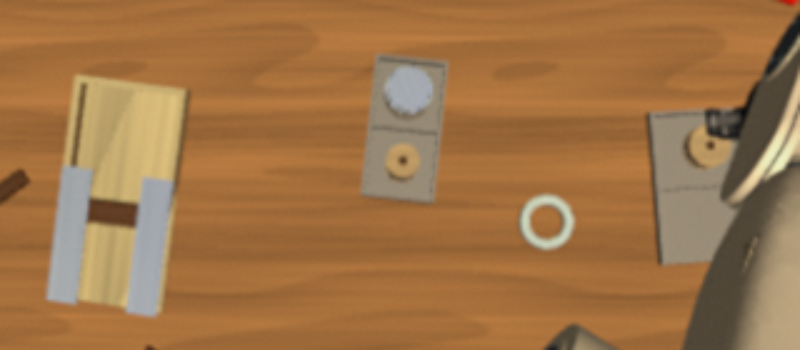

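The crop shows the tin (409,90) and tall spool (403,160) in the small tray, and the flat spool (708,145) in the large tray. The blank is at (112,212) between the lips. Next: the push, with shut fingers and tool y pointing up the chute.

```bash
python3 p.py 0.448,0.3296,0.18,82.5
```

```text
at [ 0.5653 -0.3346  0.1804] phi 4.18 t 14.6 w 0.029 gf 0.0 F [ 0.2  0.2 -0.7] tip 0.025 Rz [ 0. -0. -1.]
-> [0.448, 0.3296, 0.18, 82.5] 14 rows
[-0.05, -0.48, 0.0, -0.124]
[-0.0, -0.48, 0.0, -0.124]
[0.04, -0.48, 0.0, -0.124]
[0.09, -0.47, 0.0, -0.124]
[0.14, -0.46, 0.0, -0.124]
[0.18, -0.45, 0.0, -0.124]
[0.23, -0.43, 0.0, -0.124]
[0.26, -0.4, 0.0, -0.124]
[0.3, -0.38, 0.0, -0.124]
[0.34, -0.34, 0.0, -0.124]
[0.37, -0.31, 0.0, -0.124]
[0.4, -0.27, 0.0, -0.124]
[0.42, -0.24, 0.0, -0.124]
[0.44, -0.19, 0.0, -0.124]
```

Call:
send_rows --series '[{"dx":-0.05,"dy":-0.48,"dz":0,"turn":-0.124,"gripper":0},{"dx":0,"dy":-0.48,"dz":0,"turn":-0.124,"gripper":0},{"dx":0.04,"dy":-0.48,"dz":0,"turn":-0.124,"gripper":0},{"dx":0.09,"dy":-0.47,"dz":0,"turn":-0.124,"gripper":0},{"dx":0.14,"dy":-0.46,"dz":0,"turn":-0.124,"gripper":0}]'

```text
time: 15.05
tool_pos: [0.522, -0.0962, 0.1787]
tcp_rot: [0.961, 0.278, -0.001, -0.001]
contact_force: [-0.2, 0.4, -0.3]
gripper_width: -0.001
gripper_force: 0.0
```

Call:
send_rows --series '[{"dx":0.18,"dy":-0.45,"dz":0,"turn":-0.124,"gripper":0},{"dx":0.23,"dy":-0.43,"dz":0,"turn":-0.124,"gripper":0},{"dx":0.26,"dy":-0.4,"dz":0,"turn":-0.124,"gripper":0},{"dx":0.3,"dy":-0.38,"dz":0,"turn":-0.124,"gripper":0},{"dx":0.34,"dy":-0.34,"dz":0,"turn":-0.124,"gripper":0}]'

```text
time: 15.55
tool_pos: [0.4801, 0.1412, 0.1789]
tcp_rot: [0.865, 0.502, -0.001, -0.0]
contact_force: [0.2, -0.1, 0.5]
gripper_width: 0.003
gripper_force: 0.0
```

Call:
send_rows --series '[{"dx":0.37,"dy":-0.31,"dz":0,"turn":-0.124,"gripper":0},{"dx":0.4,"dy":-0.27,"dz":0,"turn":-0.124,"gripper":0},{"dx":0.42,"dy":-0.24,"dz":0,"turn":-0.124,"gripper":0},{"dx":0.44,"dy":-0.19,"dz":0,"turn":-0.124,"gripper":0},{"dx":0,"dy":0,"dz":0,"turn":0,"gripper":0}]'

```text
time: 16.05
tool_pos: [0.4464, 0.3341, 0.1789]
tcp_rot: [0.75, 0.661, -0.0, -0.0]
contact_force: [0.3, 0.5, -1.3]
gripper_width: 0.001
gripper_force: 0.0
```

Call:
send_rows --series '[{"dx":0,"dy":0,"dz":0,"turn":0,"gripper":0},{"dx":0,"dy":0,"dz":0,"turn":0,"gripper":0}]'

```text
time: 16.25
tool_pos: [0.4473, 0.3283, 0.1791]
tcp_rot: [0.753, 0.658, -0.001, -0.0]
contact_force: [-0.4, -0.6, 1.1]
gripper_width: -0.001
gripper_force: 0.0
```

```bash
python3 p.py 0.448,0.3296,0.18,82.5; python3 - <<'E'
from h import *
c=cap("wrist"); cv2.imwrite("pics/w3.png",c["frame"])
E
```

```text
at [0.4473 0.3283 0.1791] phi 82.25 t 16.2 w -0.001 gf 0.0 F [-0.4 -0.6  1.1] tip 0.025 Rz [-0.002 -0.002 -1.   ]
-> [0.448, 0.3296, 0.18, 82.5] 1 rows
[0.01, 0.01, -0.01, -0.006]
```

View pics/w3.png

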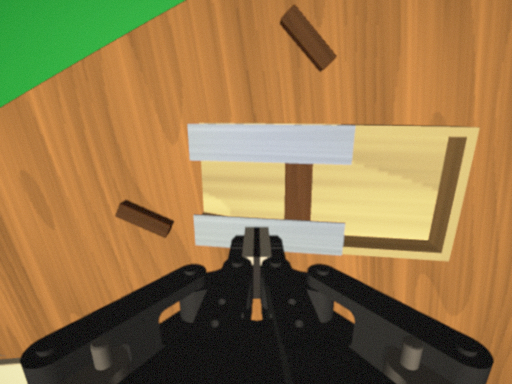

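The wrist view shows the lips at the (270,143) and (270,235) strips and the blank at (298,190), square to the chute. The shut fingertips at (257,240) are downhill of it.

```bash
cat > ch.py <<'E'
from h import *
c=cap("wrist"); P=cloud(c); hsv=cv2.cvtColor(c["frame"],cv2.COLOR_BGR2HSV); z=P[...,2]
a=np.radians(-7.5); ex=np.array([np.cos(a),np.sin(a)]); ey=np.array([-ex[1],ex[0]]); C=np.array([.5055,.3221])
d=P[...,:2]-C; X=d@ex; Y=d@ey
V=(c["z_map"]>.12)&(abs(X)<.13)&(abs(Y)<.065)&(z>.02)
for nm,m in(("lip",V&(hsv[...,1]<60)&(hsv[...,2]>120)),("blank",V&(hsv[...,2]<120)&(hsv[...,1]>100)&(z>.042)&(X<.1))):
    n,l,st,_=cv2.connectedComponentsWithStats(m.astype(np.uint8))
    for k in range(1,n):
        if st[k,4]>300:
            s=l==k; r=cv2.minAreaRect(np.c_[X[s],Y[s]].astype(np.float32))
            print(nm,st[k],"x",np.percentile(X[s],[1,99]).round(4),"y",np.percentile(Y[s],[1,99]).round(4),"z",np.median(z[s]).round(4),"rect",np.round(r[0],4),np.round(r[1],4),round(r[2],1))
p=np.array(ctrl.get_obs()["tool_pos"])[:2]-C; print("tcp in chute",(p@ex).round(4),(p@ey).round(4))
E
python3 ch.py
```

```text
lip [ 187  124  168   41 6306] x [-0.1225  0.023 ] y [0.029  0.0623] z 0.0547 rect [-0.0445  0.045 ] [0.0354 0.1596] 89.6
lip [ 193  214  152   41 3795] x [-0.1234  0.0227] y [-0.0602  0.0099] z 0.0567 rect [-0.0478 -0.0251] [0.0719 0.154 ] 89.5
blank [ 285  164   26   56 1156] x [-0.0316 -0.009 ] y [-0.0281  0.0256] z 0.0511 rect [-0.0204 -0.0013] [0.0235 0.0561] 0.5
blank [344 237  79  14 681] x [0.0295 0.0995] y [-0.0547 -0.0528] z 0.0554 rect [ 0.0635 -0.0538] [0.0019 0.0727] 89.3
tcp in chute -0.0579 -0.0016
```

Call:
send_rows --series '[{"dx":0.02,"dy":0,"dz":0.4,"turn":-0.005,"gripper":0},{"dx":0,"dy":0,"dz":0.4,"turn":0,"gripper":0},{"dx":0,"dy":0,"dz":0.25,"turn":0,"gripper":0},{"dx":0,"dy":0,"dz":0.15,"turn":0,"gripper":0},{"dx":0,"dy":0,"dz":0,"turn":0,"gripper":0}]'

```text
time: 16.85
tool_pos: [0.4475, 0.33, 0.0586]
tcp_rot: [0.752, 0.659, -0.002, -0.0]
contact_force: [-0.1, -0.2, 0.3]
gripper_width: -0.002
gripper_force: 0.0
```

Call:
send_rows --series '[{"dx":0,"dy":0.1,"dz":-0.014,"turn":0,"gripper":0},{"dx":0,"dy":0.1,"dz":-0.014,"turn":0,"gripper":0},{"dx":0,"dy":0.1,"dz":-0.014,"turn":0,"gripper":0},{"dx":0,"dy":0.1,"dz":-0.014,"turn":0,"gripper":0},{"dx":0,"dy":0,"dz":0,"turn":0,"gripper":0}]'

```text
time: 17.35
tool_pos: [0.4903, 0.3266, 0.0671]
tcp_rot: [0.752, 0.659, 0.002, 0.0]
contact_force: [0.4, 0.5, 0.4]
gripper_width: 0.002
gripper_force: 0.0
```

```bash
python3 p.py; python3 ch.py; python3 - <<'E'
from h import *
c=cap("side"); u,v=proj(c,[0.5,0.32,0.05])[0].astype(int)
cv2.imwrite("pics/s4.png",cv2.resize(c["frame"][v-70:v+50,u-80:u+80],None,fx=4,fy=4))
E
```

```text
at [0.4903 0.3266 0.0671] phi 82.47 t 17.4 w 0.002 gf 0.0 F [0.4 0.5 0.4] tip 0.025 Rz [ 0.003  0.002 -1.   ]
lip [   55   138   293    77 18754] x [-0.122   0.0232] y [0.0291 0.0627] z 0.0553 rect [-0.0459  0.0402] [0.0457 0.1584] 89.5
lip [ 84 285  49  28 704] x [-0.1249 -0.0939] y [-0.0453 -0.026 ] z 0.0453 rect [-0.1129 -0.0297] [0.0384 0.018 ] 32.1
blank [319 140 182   7 532] x [0.0183 0.099 ] y [0.0616 0.0624] z 0.0519 rect [0.0582 0.062 ] [0.0835 0.0008] 0.0
blank [ 276  213   57   59 2422] x [-0.0035  0.0223] y [-0.0071  0.025 ] z 0.0555 rect [0.0084 0.0085] [0.0289 0.0345] 1.0
tcp in chute -0.0168 0.0021
```

View pics/s4.png

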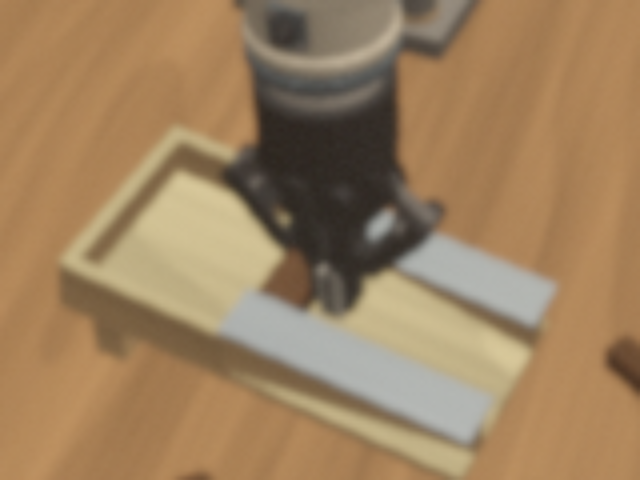

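The side crop shows the blank at (288,278) ahead of the shut fingers (330,288), sliding squarely. Its centre is at about x=+10 mm, so push 42 mm more.

Call:
send_rows --series '[{"dx":-0.01,"dy":0.1,"dz":-0.014,"turn":0,"gripper":0},{"dx":-0.01,"dy":0.1,"dz":-0.014,"turn":0,"gripper":0},{"dx":0,"dy":0.1,"dz":-0.014,"turn":0,"gripper":0},{"dx":0,"dy":0.12,"dz":-0.016,"turn":0,"gripper":0},{"dx":0,"dy":0,"dz":0,"turn":0,"gripper":0}]'

```text
time: 17.95
tool_pos: [0.5316, 0.319, 0.0722]
tcp_rot: [0.752, 0.659, 0.001, 0.0]
contact_force: [1.0, 0.2, -0.3]
gripper_width: -0.003
gripper_force: 0.0
```

Call:
send_rows --series '[{"dx":0,"dy":-0.1,"dz":0,"turn":0,"gripper":0},{"dx":0,"dy":0,"dz":-0.4,"turn":0,"gripper":0},{"dx":0,"dy":0,"dz":-0.4,"turn":0,"gripper":0.5},{"dx":0,"dy":0,"dz":-0.2,"turn":0,"gripper":0.5},{"dx":0,"dy":0,"dz":0,"turn":0,"gripper":0.5}]'

```text
time: 18.45
tool_pos: [0.5199, 0.3213, 0.1749]
tcp_rot: [0.751, 0.66, 0.003, 0.0]
contact_force: [-0.5, -1.0, -1.2]
gripper_width: 0.495
gripper_force: 0.0
```

```bash
python3 ch.py; python3 p.py; python3 - <<'E'
from h import *
c=cap("wrist"); cv2.imwrite("pics/w5.png",c["frame"])
E
```

```text
lip [ 107  128  163   42 6139] x [-0.1226  0.0229] y [0.0292 0.0629] z 0.0549 rect [-0.0503  0.0458] [0.0342 0.1493] 89.5
lip [ 120  219  148   42 3845] x [-0.1234  0.0227] y [-0.0602 -0.0066] z 0.0532 rect [-0.0503 -0.0235] [0.0751 0.1497] 89.4
blank [ 268  148   47  107 2381] x [0.0276 0.0634] y [-0.0537  0.045 ] z 0.0611 rect [ 0.0492 -0.0049] [0.1032 0.0342] 82.1
tcp in chute 0.0135 0.0004
at [0.519  0.3207 0.173 ] phi 82.56 t 18.5 w 0.498 gf 0.0 F [ 1.3 -0.6 -0.4] tip 0.025 Rz [ 0.002  0.001 -1.   ]
```

View pics/w5.png

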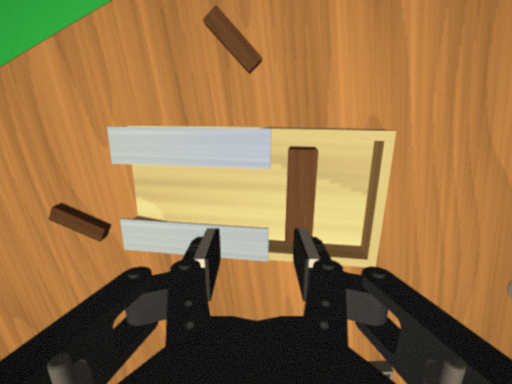

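The wrist view shows the blank at (302,195), clear of the lips (which end at x≈270) and almost square. Next is a finer fix of its pose.

```bash
cat >> ch.py <<'E'
for y0 in (-.02,-.005,.01,.025,.035):
    s=V&(hsv[...,2]<120)&(hsv[...,1]>100)&(abs(Y-y0)<.004)&(X>.02)&(X<.085)&(z>.05)
    print(y0,s.sum(),np.percentile(X[s],[2,50,98]).round(4),z[s].max().round(4)) if s.any() else 0
s=V&(hsv[...,2]<120)&(hsv[...,1]>100)&(abs(X-.05)<.008)&(z>.055); print("y",np.percentile(Y[s],[1,99]).round(4))
E
python3 ch.py | tail -6; python3 p.py 0.5555,0.3155,0.173
```

```text
-0.02 187 [0.0412 0.0519 0.0627] 0.0638
-0.005 256 [0.0332 0.0494 0.0636] 0.1861
0.01 306 [0.0333 0.0478 0.0633] 0.182
0.025 233 [0.0413 0.0524 0.0634] 0.0642
0.035 232 [0.0409 0.0521 0.0632] 0.0643
y [-0.053   0.0449]
at [0.518  0.3199 0.1707] phi 82.55 t 18.6 w 0.504 gf 0.0 F [-0.4  0.1 -0.2] tip 0.025 Rz [-0.002 -0.001 -1.   ]
-> [0.5555, 0.3155, 0.173] 1 rows
[0.01, 0.38, -0.02, -0.0]
```

Call:
send_rows --series '[{"dx":0,"dy":0.37,"dz":0,"turn":0,"gripper":0.5},{"dx":0,"dy":0,"dz":0,"turn":0,"gripper":0.5},{"dx":0,"dy":0,"dz":0,"turn":0,"gripper":0.5},{"dx":0,"dy":0,"dz":0,"turn":0,"gripper":0.5}]'

```text
time: 19.0
tool_pos: [0.5546, 0.3149, 0.1702]
tcp_rot: [0.752, 0.66, -0.002, -0.0]
contact_force: [-1.2, 0.2, 0.2]
gripper_width: 0.501
gripper_force: 0.0
```

```bash
python3 p.py 0.5571,0.3153,0.072
```

```text
at [0.5546 0.3149 0.1702] phi 82.53 t 19.0 w 0.501 gf 0.0 F [-1.2  0.2  0.2] tip 0.025 Rz [-0.003 -0.001 -1.   ]
-> [0.5571, 0.3153, 0.072] 3 rows
[0.0, 0.01, 0.33, -0.0]
[0.0, 0.01, 0.32, -0.0]
[0.01, 0.0, 0.33, -0.0]
```

Call:
send_rows --series '[{"dx":0,"dy":0.02,"dz":0.33,"turn":0,"gripper":0.5},{"dx":0,"dy":0,"dz":0.33,"turn":0,"gripper":0.5},{"dx":0,"dy":0,"dz":0.2,"turn":0,"gripper":0.5},{"dx":0,"dy":0,"dz":0.12,"turn":0,"gripper":0.5},{"dx":0,"dy":0,"dz":0,"turn":0,"gripper":0.5}]'

```text
time: 19.5
tool_pos: [0.5563, 0.3147, 0.0718]
tcp_rot: [0.752, 0.66, -0.002, -0.0]
contact_force: [-0.1, 0.4, -0.2]
gripper_width: 0.501
gripper_force: 0.0
```

Call:
send_rows --series '[{"dx":0,"dy":0,"dz":0,"turn":0,"gripper":0},{"dx":0,"dy":0,"dz":0,"turn":0,"gripper":0},{"dx":0,"dy":0,"dz":0,"turn":0,"gripper":0},{"dx":0,"dy":0,"dz":0,"turn":0,"gripper":0},{"dx":0,"dy":0,"dz":0,"turn":0,"gripper":0}]'

```text
time: 20.0
tool_pos: [0.5586, 0.3155, 0.0749]
tcp_rot: [0.752, 0.66, 0.001, 0.0]
contact_force: [-2.0, -0.1, 6.5]
gripper_width: 0.289
gripper_force: 59.2
```

```bash
python3 p.py
```

```text
at [0.5586 0.3155 0.0749] phi 82.53 t 20.0 w 0.289 gf 59.2 F [-2.  -0.1  6.5] tip 0.025 Rz [ 0.002  0.001 -1.   ]
```

Call:
send_rows --series '[{"dx":0,"dy":0,"dz":-0.2,"turn":0,"gripper":0},{"dx":0,"dy":0,"dz":-0.4,"turn":0,"gripper":0},{"dx":0,"dy":0,"dz":-0.4,"turn":0,"gripper":0},{"dx":0,"dy":0,"dz":0,"turn":0,"gripper":0},{"dx":0,"dy":0,"dz":0,"turn":0,"gripper":0}]'

```text
time: 20.5
tool_pos: [0.5584, 0.3153, 0.1748]
tcp_rot: [0.752, 0.66, 0.001, 0.0]
contact_force: [-0.3, -0.3, -0.8]
gripper_width: 0.292
gripper_force: 58.2
```

```bash
python3 p.py 0.481,-0.339,0.175,94; python3 - <<'E'
from h import *
c=cap("side"); u,v=proj(c,[0.557,0.315,0.15])[0].astype(int); v=max(v,60)
cv2.imwrite("pics/s6.png",cv2.resize(c["frame"][v-60:v+60,u-80:u+80],None,fx=4,fy=4))
E
```

```text
at [0.5584 0.3153 0.1748] phi 82.53 t 20.5 w 0.292 gf 58.2 F [-0.3 -0.3 -0.8] tip 0.025 Rz [ 0.002  0.001 -1.   ]
-> [0.481, -0.339, 0.175, 94.0] 14 rows
[-0.47, 0.01, -0.0, -0.018]
[-0.47, -0.0, -0.0, -0.018]
[-0.47, -0.01, -0.0, -0.018]
[-0.47, -0.02, -0.0, -0.018]
[-0.47, -0.02, -0.0, -0.018]
[-0.47, -0.02, -0.0, -0.018]
[-0.47, -0.04, -0.0, -0.018]
[-0.47, -0.04, -0.0, -0.018]
[-0.47, -0.05, -0.0, -0.018]
[-0.47, -0.05, -0.0, -0.018]
[-0.46, -0.06, -0.0, -0.018]
[-0.47, -0.07, -0.0, -0.018]
[-0.46, -0.07, -0.0, -0.018]
[-0.47, -0.08, -0.0, -0.018]
```

View pics/s6.png

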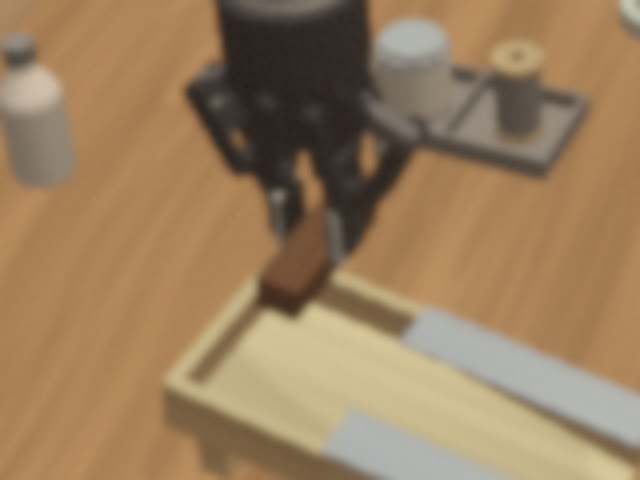

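The blank hangs level at (300,260) between the fingers. The tin (413,65) and tall spool (517,95) stand in their tray.

Call:
send_rows --series '[{"dx":-0.3,"dy":0.01,"dz":0,"turn":-0.018,"gripper":0},{"dx":-0.47,"dy":0,"dz":0,"turn":-0.018,"gripper":0},{"dx":-0.47,"dy":-0.01,"dz":0,"turn":-0.018,"gripper":0},{"dx":-0.47,"dy":-0.02,"dz":0,"turn":-0.018,"gripper":0},{"dx":-0.47,"dy":-0.02,"dz":0,"turn":-0.018,"gripper":0}]'

```text
time: 21.05
tool_pos: [0.5305, 0.0968, 0.1719]
tcp_rot: [0.727, 0.686, -0.001, -0.001]
contact_force: [1.1, -0.2, 0.1]
gripper_width: 0.284
gripper_force: 58.2
```

Call:
send_rows --series '[{"dx":-0.47,"dy":-0.02,"dz":0,"turn":-0.018,"gripper":0},{"dx":-0.47,"dy":-0.04,"dz":0,"turn":-0.018,"gripper":0},{"dx":-0.47,"dy":-0.04,"dz":0,"turn":-0.018,"gripper":0},{"dx":-0.47,"dy":-0.05,"dz":0,"turn":-0.018,"gripper":0},{"dx":-0.47,"dy":-0.05,"dz":0,"turn":-0.018,"gripper":0}]'

```text
time: 21.55
tool_pos: [0.5032, -0.1372, 0.172]
tcp_rot: [0.703, 0.711, -0.001, -0.001]
contact_force: [0.5, -0.4, -1.1]
gripper_width: 0.288
gripper_force: 58.2
```

Call:
send_rows --series '[{"dx":-0.46,"dy":-0.06,"dz":0,"turn":-0.018,"gripper":0},{"dx":-0.47,"dy":-0.07,"dz":0,"turn":-0.018,"gripper":0},{"dx":-0.46,"dy":-0.07,"dz":0,"turn":-0.018,"gripper":0},{"dx":-0.47,"dy":-0.08,"dz":0,"turn":-0.018,"gripper":0},{"dx":-0.17,"dy":0,"dz":0,"turn":0,"gripper":0}]'

```text
time: 22.05
tool_pos: [0.4824, -0.3429, 0.172]
tcp_rot: [0.684, 0.73, -0.0, -0.001]
contact_force: [-0.4, -0.0, 0.0]
gripper_width: 0.29
gripper_force: 58.2
```

Call:
send_rows --series '[{"dx":0,"dy":0,"dz":0,"turn":0,"gripper":0},{"dx":0,"dy":0,"dz":0,"turn":0,"gripper":0},{"dx":0,"dy":0,"dz":0,"turn":0,"gripper":0}]'

```text
time: 22.35
tool_pos: [0.4838, -0.3377, 0.1729]
tcp_rot: [0.682, 0.731, -0.0, -0.001]
contact_force: [0.3, -0.5, -0.6]
gripper_width: 0.285
gripper_force: 58.2
```

```bash
python3 p.py 0.481,-0.339,0.06,94; python3 - <<'E'
from h import *
c=cap("side"); u,v=proj(c,[0.5,-0.335,0.1])[0].astype(int); v=max(v,60)
cv2.imwrite("pics/s7.png",cv2.resize(c["frame"][v-60:v+60,u-80:u+80],None,fx=4,fy=4))
E
```

```text
at [ 0.4838 -0.3377  0.1729] phi 93.94 t 22.4 w 0.285 gf 58.2 F [ 0.3 -0.5 -0.6] tip 0.025 Rz [-0.002  0.002 -1.   ]
-> [0.481, -0.339, 0.06, 94.0] 3 rows
[-0.0, -0.01, 0.38, -0.0]
[-0.01, -0.01, 0.37, -0.0]
[-0.0, -0.01, 0.38, -0.0]
```

View pics/s7.png

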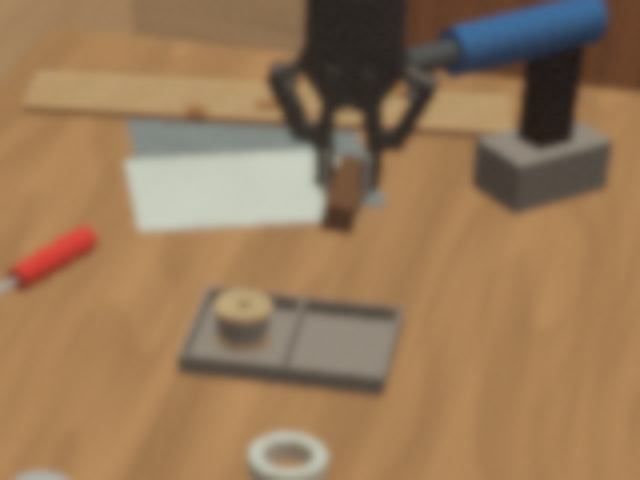

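Call:
send_rows --series '[{"dx":0,"dy":-0.03,"dz":0.4,"turn":0,"gripper":0},{"dx":-0.01,"dy":0,"dz":0.4,"turn":0,"gripper":0},{"dx":0,"dy":0,"dz":0.3,"turn":0,"gripper":0},{"dx":0,"dy":0,"dz":0.15,"turn":0,"gripper":0},{"dx":0,"dy":0,"dz":0,"turn":0,"gripper":0}]'

```text
time: 22.9
tool_pos: [0.4803, -0.339, 0.0469]
tcp_rot: [0.682, 0.731, -0.0, -0.002]
contact_force: [-0.2, 0.4, -0.0]
gripper_width: 0.289
gripper_force: 58.2
```

Call:
send_rows --series '[{"dx":0,"dy":0,"dz":0.03,"turn":0,"gripper":0},{"dx":0,"dy":0,"dz":0,"turn":0,"gripper":0}]'

```text
time: 23.1
tool_pos: [0.4821, -0.3411, 0.047]
tcp_rot: [0.683, 0.731, 0.0, 0.001]
contact_force: [-0.3, 0.0, 0.2]
gripper_width: 0.289
gripper_force: 58.2
```

```bash
python3 p.py 0.481,-0.339,0.043,94
```

```text
at [ 0.4821 -0.3411  0.047 ] phi 93.89 t 23.1 w 0.289 gf 58.2 F [-0.3  0.   0.2] tip 0.025 Rz [ 0.002 -0.001 -1.   ]
-> [0.481, -0.339, 0.043, 94.0] 1 rows
[0.02, -0.01, 0.04, -0.002]
```

Call:
send_rows --series '[{"dx":0.01,"dy":0,"dz":0.03,"turn":0,"gripper":0},{"dx":0,"dy":0,"dz":0.02,"turn":0,"gripper":0},{"dx":0,"dy":0,"dz":0,"turn":0,"gripper":0},{"dx":0,"dy":0,"dz":0,"turn":0,"gripper":0}]'

```text
time: 23.5
tool_pos: [0.482, -0.3403, 0.043]
tcp_rot: [0.683, 0.731, 0.0, 0.001]
contact_force: [-2.2, 2.6, 15.5]
gripper_width: 0.288
gripper_force: 59.1
```

```bash
python3 p.py
```

```text
at [ 0.482  -0.3403  0.043 ] phi 93.87 t 23.5 w 0.288 gf 59.1 F [-2.2  2.6 15.5] tip 0.025 Rz [ 0.002 -0.001 -1.   ]
```

Touching the floor with 15 N, so release and rise.

Call:
send_rows --series '[{"dx":0,"dy":0,"dz":-0.02,"turn":0,"gripper":0},{"dx":0,"dy":0,"dz":0,"turn":0,"gripper":0.45},{"dx":0,"dy":0,"dz":0,"turn":0,"gripper":0.45},{"dx":0,"dy":0,"dz":0,"turn":0,"gripper":0.45},{"dx":0,"dy":0,"dz":-0.2,"turn":0,"gripper":0.45}]'

```text
time: 24.0
tool_pos: [0.4796, -0.3386, 0.0607]
tcp_rot: [0.683, 0.731, -0.0, -0.002]
contact_force: [0.0, 0.2, 0.0]
gripper_width: 0.453
gripper_force: 0.0
```

Call:
send_rows --series '[{"dx":0,"dy":0,"dz":-0.4,"turn":0,"gripper":0.45},{"dx":0,"dy":0,"dz":-0.4,"turn":0,"gripper":0.45},{"dx":0,"dy":0,"dz":-0.4,"turn":0,"gripper":0.45},{"dx":0,"dy":0,"dz":0,"turn":0,"gripper":0.45},{"dx":0,"dy":0,"dz":0,"turn":0,"gripper":0.45}]'

```text
time: 24.5
tool_pos: [0.4814, -0.34, 0.1835]
tcp_rot: [0.683, 0.731, 0.0, 0.001]
contact_force: [0.2, -0.1, -0.2]
gripper_width: 0.446
gripper_force: 0.0
```

```bash
python3 - <<'E'
from h import *
c=cap("wrist"); cv2.imwrite("pics/w8.png",c["frame"]); P=cloud(c); hsv=cv2.cvtColor(c["frame"],cv2.COLOR_BGR2HSV)
m=(hsv[...,2]<120)&(hsv[...,1]>100)&(np.hypot(P[...,0]-.481,P[...,1]+.339)<.07)&(P[...,2]<.05)&(P[...,2]>.02)
print(m.sum(),cv2.minAreaRect(P[m][:,:2].astype(np.float32)),np.percentile(P[m][:,2],[2,50,98]))
c=cap("side"); u,v=proj(c,[0.52,-0.335,0.02])[0].astype(int)
cv2.imwrite("pics/s8.png",cv2.resize(c["frame"][v-45:v+45,u-60:u+60],None,fx=5,fy=5))
print(ctrl.get_obs()["tool_pos"])
E
```

```text
70 ((0.5093492269515991, -0.3372892737388611), (0.07594534754753113, 0.08756797760725021), 3.51647686958313) [0.02088114 0.02753152 0.02936016]
[ 0.48031122 -0.33917547  0.18141433]
```

View pics/w8.png

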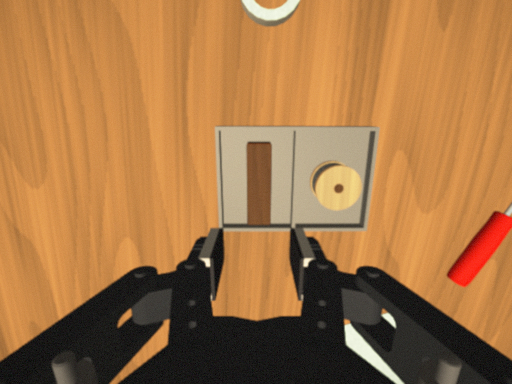

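View pics/s8.png

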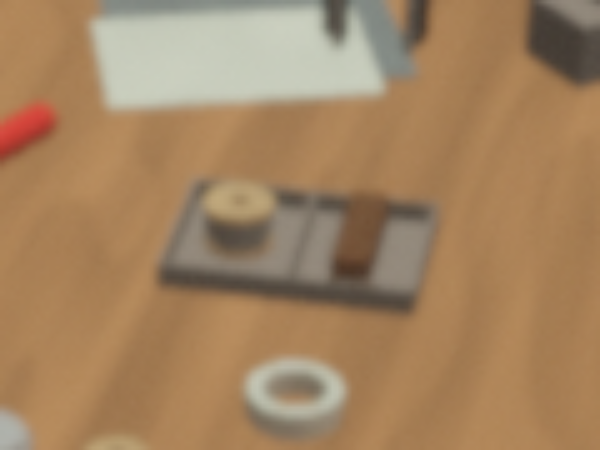

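The blank lies at (259,183) in the wrist view and (360,235) in the side crop, with the flat spool standing beside it. One check of the blank's position and flatness comes before handing in.

```bash
python3 - <<'E'
from h import *
c=cap("wrist"); P=cloud(c); z=P[...,2]; a=np.radians(4); d=P[...,:2]-[.523,-.336]
X=d[...,0]*np.cos(a)+d[...,1]*np.sin(a); Y=-d[...,0]*np.sin(a)+d[...,1]*np.cos(a)
m=(z>.024)&(z<.06)&(abs(X+.042)<.036)&(abs(Y)<.053)
print(m.sum(),"blank",cv2.minAreaRect(np.c_[X[m],Y[m]].astype(np.float32)))
for y in(-.03,0,.03):
    s=m&(abs(Y-y)<.01); print(y,np.median(z[s]).round(4),"x-slope",np.polyfit(X[s],z[s],1)[0].round(3))
t=(z>.014)&(z<.023)&(abs(X)<.1)&(abs(Y)<.07); print("rim Y",np.percentile(Y[t],[1,99]),"X",np.percentile(X[t],[1,99]))
s=(z>.03)&(z<.06)&(np.hypot(X-.042,Y)<.04); print("flat",cv2.minEnclosingCircle(np.c_[X[s],Y[s]].astype(np.float32)),np.median(z[s]))
c=cap("top"); Q=cloud(c); z=Q[...,2]
for nm,x,y,h in(("tin",.622,.001,.055),("tall",.545,.0095,.055),("tape",.48,-.151,.012)):
    s=(z>h)&(np.hypot(Q[...,0]-x,Q[...,1]-y)<.04); print(nm,cv2.minEnclosingCircle(Q[s][:,:2].astype(np.float32)),np.median(z[s]))
E
```

```text
1967 blank ((-0.039938755333423615, -0.0003236420452594757), (0.08776061981916428, 0.026063844561576843), 89.88665771484375)
-0.03 0.0282 x-slope -0.002
0 0.0281 x-slope -0.004
0.03 0.0285 x-slope 0.014
rim Y [-0.05691595  0.06003816] X [-0.0857061   0.08539639]
flat ((0.04247003421187401, -0.0013094287132844329), 0.023802518844604492) 0.036300551426799124
tin ((0.6202386021614075, 0.0022607394494116306), 0.025748148560523987) 0.062354165637354186
tall ((0.5414788126945496, 0.009085971862077713), 0.0178979504853487) 0.06710844220896844
tape ((0.48097506165504456, -0.15141385793685913), 0.029280269518494606) 0.019156686872423674
```

```bash
python3 -c "
from station import ctrl
print(ctrl.sign_off())"
```

```text
the job is handed in; nothing more can be done
None
```

I handed the job in at about 25 s on the clock: the blank was pushed clear of the lips and lifted out, the last measurements put all four pieces upright or flat in their compartments, and the tape roll had not moved; no verdict came back.

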